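# Lock the new water-filter cartridge and turn its feed on

### The job

The new cartridge is already sitting in the sloped deck of the water filter, but not locked. Twist its black lock ring clockwise until it clicks home and stays locked, then open the feed valve beside the filter fully, so that its blue lever lies along the pipe. Do not let water on before the ring is locked, leave the other kitchen things where they stand, and let go of everything at the end.

Things in the scene. Friction and masses are not known exactly. Their poses are not given: they have to be found in the camera images.
- purifier: Countertop water filter, fixed: white wedge-shaped housing 220 mm wide (y), x -140 to +120 mm, clear tank behind it to x +171. Origin on the counter under it; -x is its front, facing the robot, +y the side with the feed pipe. Front 50 mm high; from there a deck slopes up at 35 degrees to 176 mm height at x +40, then flat. The lock ring stands on the middle of the sloped deck.
- ring_grip (a point): Point on the lock ring's axis at mid grip height, 28 mm out from the deck; filter frame x -66, y 0, z 136 mm. Its z is the ring's axis, out of the deck: (-0.574, 0, 0.819) in the filter frame, 35 degrees from vertical. The ring is a black ribbed round collar, 58 mm outside diameter, 3 to 38 mm above the deck, with a red pointer rib; round about it the deck is free for 85 mm.
- lock_ring (a joint): Angle of the lock ring, rad: 0 open (red pointer at the white dot), 1.396 locked stop (pointer at the green dot). Grows clockwise, looking at the ring's face. Starts at 0 to 0.2. Turning takes up to 0.4 N m against an over-centre spring; let go at 0.25 to 1.15 it springs back to about 0.2; past 1.25 it clicks over and snaps to the stop by itself. The ring does not shift along its axis.
- cap_top (a point): Centre of the top of the blue cartridge cap, 43 mm across, in the middle of the ring; it stands 9.5 mm above the ring and does not turn.
- locked_mark (a point): Centre of the green dot (11 mm) on the deck, 52 mm from the ring's axis, straight up the slope: where the red pointer stands when locked. The white dot (open) is 80 degrees anticlockwise of it. A flat black disc, 82 mm across and 3 mm high, lies on the deck under the ring.
- valve_stem (a point): Centre of the feed valve's vertical stem at the lever's mid height, 78 mm above the counter; filter frame x -70, y +165 mm. The steel feed pipe, 14 mm thick, centre 40 mm above the counter, runs below it along the filter's +y side, parallel to the filter's x, from x +100 to -118 mm; the brass valve body on it is 31 mm thick.
- lever_end (a point): Point in the middle of the valve's blue lever, 55 mm from the stem, 78 mm above the counter. The lever is a level bar 13.5 mm wide and 9.5 mm thick; its end is 69 mm from the stem, with a 12 mm stub on the other side.
- feed_lever (a joint): Angle of the feed valve's lever, rad. 0 = shut: lever across the pipe, pointing to the filter's +y, away from the housing. 1.571 = open stop: along the pipe, pointing to the filter's -x (the robot). Grows anticlockwise seen from above; starts at 0 to 0.1; takes about 0.12 N m (2 to 3 N at the lever's end) and stays where it is left.
- gourd: Terracotta-brown ceramic mate gourd, round belly, 80 mm across, 86 mm tall, open top; loose. Origin at the centre of its underside. On the turntable. Not part of the job.
- canister: Red plastic canister with snap lid, 96 mm across, 121 mm tall; loose. Origin at the centre of its underside. On the turntable. Not part of the job.
- shaker: Stubby glass shaker with steel top, 52 mm across, 80 mm tall; loose. Origin at the centre of its underside. On the turntable. Not part of the job.
- spoon_rest: Dark wooden spoon rest, shallow tray 190 x 66 mm, 13 mm high, long side along its x; loose. Origin at the centre of its underside. On the turntable. Not part of the job.
- bombilla: Steel bombilla (drinking straw) 170 mm long lying in the spoon rest, 9 mm high; loose. Origin at the centre of its underside. Not part of the job.
- mug: Blue mug, 76 mm across, 90 mm tall, standing on the filter's -y side, near its front (the filter's steel swan-neck spout stands farther back: from x +85, y -85 mm up to 295 mm height, its mouth at y -175); loose. Origin at the centre of its underside. Not part of the job.
- old_cartridge: Used filter cartridge standing upright beside the filter, white tube 54 mm across with a blue cap, 152 mm tall; loose. Origin at the centre of its underside. Not part of the job.
- thermos: Green thermos flask with black cup, 84 mm across, 277 mm tall; loose. Origin at the centre of its underside. Not part of the job.
- turntable: Round bamboo turntable, 294 mm across, top 26 mm above the counter, turning freely; origin on the counter at its centre. Not part of the job.

How it is judged (in metres and radians):
On the way, in this order (a step that is already met when the one before it is completed fails the run):
1. the lock ring has clicked home (value of joint lock_ring above 1.32 rad), for 0.2 s.
2. with the ring locked, the feed valve is fully open (value of joint lock_ring above 1.32 rad and value of joint feed_lever above 1.4 rad), for 0.2 s.
At the end, for the whole second after the job is handed in: The lock ring is clicked home (within 0.076 rad, 4 degrees, of its locked stop), the feed valve's lever lies along the pipe (within 0.17 rad, 10 degrees, of its open stop), and no other thing has been shifted by more than 30 mm (all of step 2); the robot touches nothing.
It fails at once if the feed valve is opened (beyond 0.4 rad) before the lock ring is locked (value of joint feed_lever above 0.4 rad and value of joint lock_ring below 1.19 rad).
It fails at once if a bystander is shifted by more than 30 mm or knocked over (distance of any of gourd, canister, shaker, spoon_rest, bombilla, mug, old_cartridge, thermos from where it was at the start of the episode above 0.03 m).
It also fails if it takes over 53 s, if anything falls off the work surface, if the arm or the gripper's body presses on something with over 40 N, if the wrist force passes 120 N, or if a joint passes its speed limit or range.

### The arm

A 6-joint arm with a two-finger parallel gripper is mounted at the origin on the work surface. World frame = base frame: x ahead of the robot, y to its left, z up, the work surface at z = 0. Lengths are in mm, angles in rad, forces in N, time in s.
With the tool pointing down it reaches from about 275 to 750 mm from the base axis. Payload 10.2 kg.
Tool frame: the origin (TCP) lies on the front face of the gripper's body, between the roots of the fingers; the fingertips stand 73 mm ahead of it and the grasp point (between the pads) lies ctrl.grip_depth ahead of it (ctrl.grip_depth is the distance from the TCP to the grasp point, in mm); z points along the fingers, y is the direction in which the jaws open and shut (so a half turn about z gives the same grasp; the last joint's range is limited). The gripper opens to 85 mm and grips with 20 to 120 N. Pads are 22 mm wide; open, the fingers measure 114 mm over their backs; the gripper's body (76 mm by 85 mm) begins 54 mm behind the grasp point. The pads swing forward as they close: fully open they stand 13 mm farther back than shut.
Start: joints at [1.087, 0.313, 1.498, -0, 1.331, -0.223], TCP at [135.386, 507.25, 303.894] pointing down, gripper open.
Joint ranges: [-2.94, 2.94], [-0.97, 2.17], [0.19, 2.56], [-1.23, 4.37], [0.02, 3.11], [-2.88, 2.88]. Speed limits (rad/s): [2.39, 2.39, 3.01, 3.14, 3.14, 3.14].

### API

Orientations are given as a unit quaternion [w, x, y, z].
In Python, from rig import readout, capture, ctrl, nets gives the robot as it stands. The module is installed in compiled form; this text tells all that it offers.
- The arm moves only by the tool apply_moves, never from a script. Its argument "targets" is a list of rows, each a list of 4 numbers: the shift along the tool's x, y, z in cm, then the turn about the tool's z in degrees. A call has 1 to 8 rows; each row shifts and turns the commanded pose from where the row before left it, along the tool's axes as they then stand; what a row does not reach is not made up. A row lasts 1/10 s, in which the tool goes at most 50 mm and 8.59 degrees, less where a joint would pass 70% of its speed; a pose out of reach is approached as far as the arm can. A call with a gripper value outside its range is refused whole. "grip" is the finger opening in cm, from 0 to 8.54, set as the call begins (left out, the last holds). The fingers move at their own pace and stop on an object; "force" is the grip in N (left out, the last holds). Time passes only in rows, so rows that do not move let the fingers close. It gives the time, the measured TCP pose, the force and the opening at its end, in the units of the state.
- readout.sense(): the state, without advancing time (a new reading comes with each control period).
- capture(name): name is "scene" or "top"; returns a dict with "img" (480x640x3 uint8, red, green, blue), "fov_y" (degrees; the focal length in pixels is half the picture's height over the tangent of half this angle, whatever the lens; pixels are square), "cx", "cy" (the principal point, pixels), "D" ([k1, k2, p1, p2, k3] as OpenCV has them; the pictures are not rectified), "eye" and "rotation" of the camera in the world. Camera axes: x right, y down, z forward; pixel columns grow to the right and rows downward; lengths in mm; the calibration is good to about 2 mm. A picture is of the moment at which its call begins. There is no depth.
- ctrl.finish_job(): hands the job in, once; it reports no verdict.
Trained networks look in the newest picture that a camera, given by its name, has taken for a name from the list of things; names that differ only in an ending like _2 or _b are one class to them, and where a whole thing is asked for, a point or a joint stands for the part that bears it (a point fixed in the world has none). Each returns a list of dicts, best first, with "score" (0 to 1); they miss things now and then, are a little off and sometimes report something else, mostly with a low value. They report only what shows in the picture. A call takes as long as a camera call.
- nets.boxes_of(camera, target): "location" ([column, row] as shares, 0 to 1, of the picture: columns of its width, rows of its height, amid what is visible of it).
The state is a dict: "time_s": time; "joints": joint angles; "dq": joint speeds; "tau": joint torques, N m; "eef_pos": TCP position; "ee_rot": TCP orientation; "force": force on the tool from outside, world axes, zero at the start; "wrist_torque": the same for the moment, N m; "grip_width": opening from 0.0 (shut) to 1.0 (fully open).
Only numpy, scipy, OpenCV 4.12 (cv2) and the standard library are available. Lean on these libraries where they do the work, as an engineer would, in place of code of your own. Each camera call takes 0.05 s, during which the arm holds its last target.

## Working session

There is one attempt and no reset: what is moved stays moved. The work goes in short steps, Python scripts to look and compute and a tool call to move; the robot and the scene stay as the last step left them, time stands still between calls to the robot, and variables do not carry over. Pictures are saved under pics/ and viewed, and the job is handed in when it is done.

Besides the shell and the picture viewer there is one more tool, called after ">>>" as a command line: name --pt "numbers of a row" for each row, then --argument value for the rest. apply_moves: Moves the arm, as the interface text tells. Its arguments: {"type":"object","properties":{"targets":{"type":"array"},"grip":{"type":"number"},"force":{"type":"number"}},"required":["targets"]}

```bash
mkdir -p pics; ls
python3 - <<'E'
from rig import readout, capture, ctrl, nets
import cv2
s=readout.sense();print({k:(s[k]) for k in s}); print(ctrl.grip_depth)
for n in ["scene","top"]:
    c=capture(n); cv2.imwrite(f"pics/{n}0.png",c["img"][:,:,::-1]); print({k:c[k] for k in c if k!="img"})
    for t in ["ring_grip","cap_top","locked_mark","valve_stem","lever_end","purifier","mug","old_cartridge","thermos","turntable"]:
        print(t,[([round(r["location"][0]*640,1),round(r["location"][1]*480,1)],round(r["score"],2)) for r in nets.boxes_of(n,t)[:3]])
E
```

```text
pics
{'time_s': 0.0, 'joints': array([ 1.08659071e+00,  3.13456219e-01,  1.49843530e+00,  4.48105069e-05,
        1.33099203e+00, -2.23390152e-01]), 'dq': array([-1.39528501e-03,  2.83816348e-05,  3.18592061e-04, -3.07667607e-04,
        5.05473184e-04,  6.81412688e-04]), 'tau': array([-9.90328408e-04, -4.12255776e+01, -2.59745604e+01, -1.76471463e-04,
        4.08415348e-03, -1.99925188e-05]), 'eef_pos': array([135.30300196, 507.09869723, 303.3325018 ]), 'ee_rot': array([-2.44037480e-04,  1.30043685e-01,  9.91508055e-01, -5.97934102e-04]), 'force': array([ 0.15145409, -0.29864726,  0.65681328]), 'wrist_torque': array([0.00175564, 0.03843396, 0.03034951]), 'grip_width': 1.0020935062044445}
53.900000000000006
{'fov_y': 57.43453750623972, 'cx': 317.08779721906023, 'cy': 237.8039410185242, 'D': array([-0.04827735,  0.        ,  0.        ,  0.        ,  0.        ]), 'eye': array([989.22159184, 570.89944729, 926.91089076]), 'rotation': array([-0.10895254,  0.29044337,  0.88756038, -0.3406003 ])}
ring_grip [([281.3, 232.1], 0.65), ([446.8, 388.3], 0.45)]
cap_top [([281.5, 229.5], 0.92), 
[... 384 characters left out ...]
': 235.1318856168566, 'D': array([-0.11403467,  0.        ,  0.        ,  0.        ,  0.        ]), 'eye': array([ 374.26035902,  -25.08517408, 1518.67191596]), 'rotation': array([-0.04499797,  0.71578463, -0.69565781,  0.0410823 ])}
ring_grip [([344.7, 204.3], 0.66)]
cap_top [([346.4, 211.8], 0.68), ([349.6, 203.1], 0.32)]
locked_mark [([342.1, 190.2], 0.75), ([345.7, 205.6], 0.39), ([193.7, 247.2], 0.36)]
valve_stem [([344.5, 189.7], 0.78)]
lever_end [([284.5, 227.1], 0.63)]
purifier [([205.2, 241.9], 0.65), ([341.4, 188.1], 0.62)]
mug [([413.6, 223.4], 0.87)]
old_cartridge [([400.0, 192.7], 0.79)]
thermos [([495.8, 255.0], 0.92)]
turntable [([195.3, 246.5], 0.72), ([164.7, 229.9], 0.65)]
```

View pics/scene0.png

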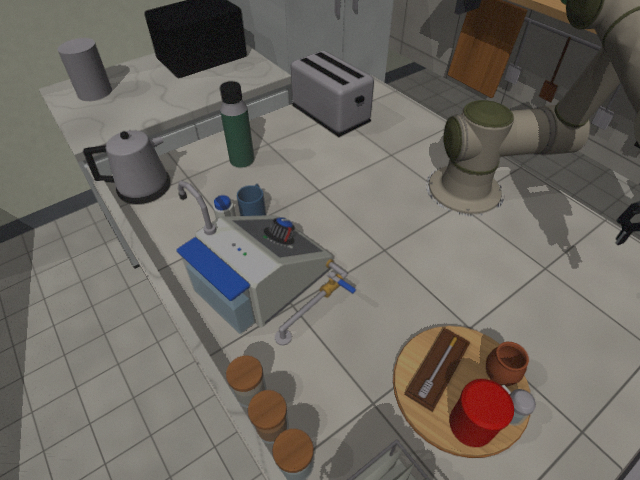

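View pics/top0.png

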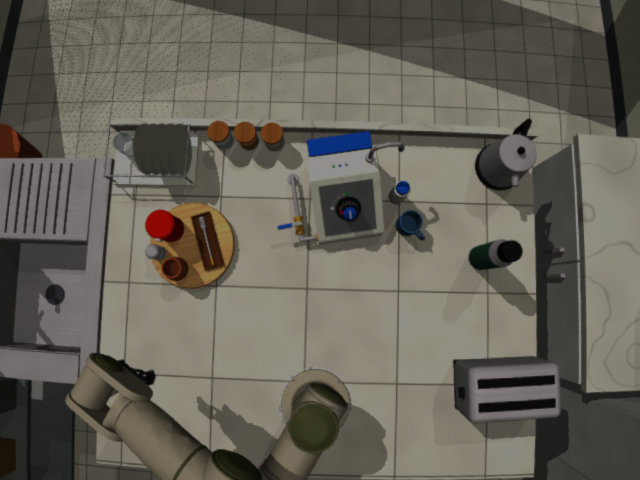

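Run:
```python
import cv2
a=cv2.imread("pics/scene0.png")[170:370,150:400]; cv2.imwrite("pics/s_c.png",cv2.resize(a,None,fx=3,fy=3,interpolation=cv2.INTER_CUBIC))
a=cv2.imread("pics/top0.png")[120:270,240:440]; cv2.imwrite("pics/t_c.png",cv2.resize(a,None,fx=4,fy=4,interpolation=cv2.INTER_CUBIC))
```

```text
(no output)
```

View pics/s_c.png

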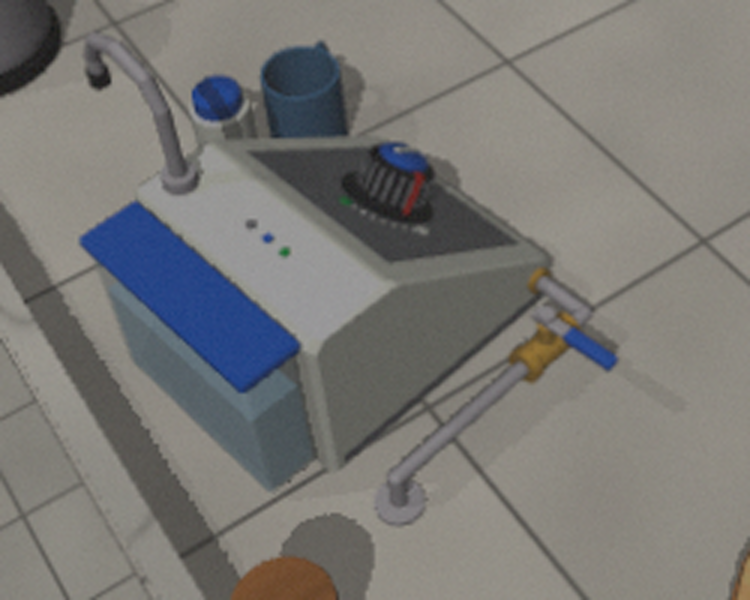

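View pics/t_c.png

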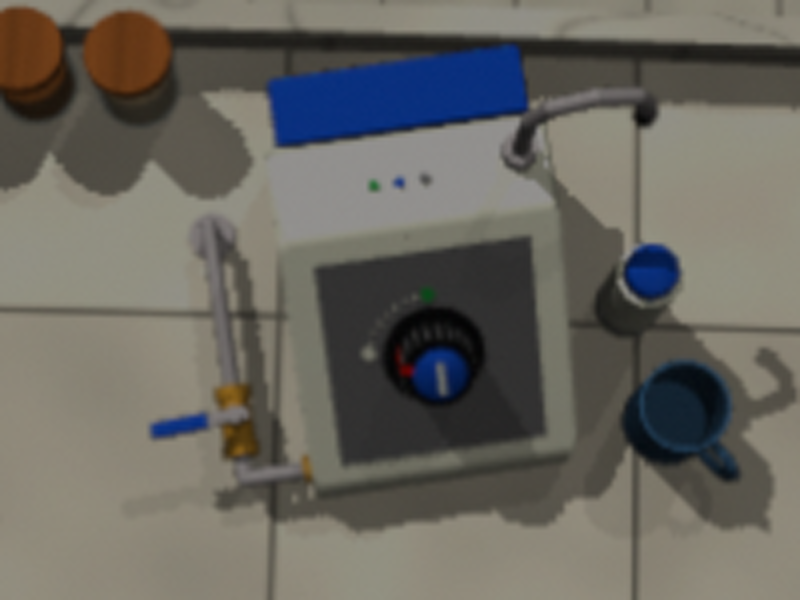

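```bash
cat > h.py <<'E'
import numpy as np, cv2
from scipy.spatial.transform import Rotation as R
from scipy.optimize import least_squares
CAL={"scene":dict(f=57.43453750623972,cx=317.08779721906023,cy=237.8039410185242,k=-0.04827735,eye=[989.22159184,570.89944729,926.91089076],q=[-0.10895254,0.29044337,0.88756038,-0.3406003]),
"top":dict(f=56.253558717439056,cx=323.79491784427,cy=235.1318856168566,k=-0.11403467,eye=[374.26035902,-25.08517408,1518.67191596],q=[-0.04499797,0.71578463,-0.69565781,0.0410823])}
def proj(n,P):
    c=CAL[n];M=R.from_quat(np.roll(c["q"],-1)).as_matrix()
    f=240/np.tan(np.radians(c["f"]/2))
    Pc=(np.atleast_2d(P)-c["eye"])@M
    K=np.array([[f,0,c["cx"]],[0,f,c["cy"]],[0,0,1]])
    return cv2.projectPoints(Pc.reshape(-1,1,3),np.zeros(3),np.zeros(3),K,np.array([c["k"],0,0,0,0]))[0].reshape(-1,2)
u=np.array([.819,0,.574]);n=np.array([-.574,0,.819]);deck=np.array([-66,0,136])-28*n
W=deck+52*(np.cos(np.radians(80))*u+np.sin(np.radians(80))*np.array([0,1,0]))
FP=dict(cap=deck+47.5*n,green=deck+52*u,white=W,fl=[-140,110,50],fr=[-140,-110,50],tl=[40,110,176],tr=[40,-110,176])
def world(p,P):
    c,s=np.cos(p[2]),np.sin(p[2]);P=np.atleast_2d(np.array(P,float))
    return np.c_[p[0]+c*P[:,0]-s*P[:,1],p[1]+s*P[:,0]+c*P[:,1],P[:,2]]
E
cat > fit.py <<'E'
from h import *
obs=[("top","cap",350,213.25),("top","green",347,193.75),("top","white",332.25,208.25),("top","fl",320.5,243),("top","fr",383,233.75),("top","tl",310,180.75),("top","tr",378.75,171.75),
("scene","cap",285,221.7),("scene","green",265.7,237),("scene","white",290.3,247),("scene","fl",333,256),("scene","tl",258.3,285),("top","lev",278,228),("scene","lev",354,290.7)]
def pt(k,p): return [-70-69*np.sin(p[3]),165+69*np.cos(p[3]),78] if k=="lev" else FP[k]
def res(p): return np.concatenate([proj(c,world(p,pt(k,p)))[0]-[x,y] for c,k,x,y in obs])
r=least_squares(res,[600,-50,0,0.05],loss="soft_l1",x_scale=[10,10,.1,.1])
print(r.x,r.cost)
for o,e in zip(obs,res(r.x).reshape(-1,2)): print(o,e.round(1))
E
python3 fit.py
```

```text
[ 6.84956931e+02 -7.97114906e+01  1.53900401e-01  1.39866121e-01] 52.07780334636793
('top', 'cap', 350, 213.25) [-0.8  1. ]
('top', 'green', 347, 193.75) [-0.9 -0.9]
('top', 'white', 332.25, 208.25) [-1.1 -1. ]
('top', 'fl', 320.5, 243) [-3.6 -0.8]
('top', 'fr', 383, 233.75) [0.1 0.2]
('top', 'tl', 310, 180.75) [-1.1 -0.8]
('top', 'tr', 378.75, 171.75) [ 1.2 -0.5]
('scene', 'cap', 285, 221.7) [-0.2 -3. ]
('scene', 'green', 265.7, 237) [-2.1 -1. ]
('scene', 'white', 290.3, 247) [-1.1 -0.9]
('scene', 'fl', 333, 256) [ 0.5 -0.8]
('scene', 'tl', 258.3, 285) [ 19.9 -21.6]
('top', 'lev', 278, 228) [-1.2 -0.3]
('scene', 'lev', 354, 290.7) [ 0.1 -0.6]
```

```bash
python3 - <<'E'
s=open('fit.py').read()
s=s.replace('("scene","tl",258.3,285)','("scene","tl",278.5,263.5)').replace('-[x,y] for','-[x-.4,y-.4] for')
s+='''
np.save("pose.npy",r.x)
p=r.x
for n,(x0,y0,x1,y1),k in [("scene",(220,190,340,280),6),("top",(280,160,400,250),6)]:
    a=cv2.resize(cv2.imread(f"pics/{n}0.png")[y0:y1,x0:x1],None,fx=k,fy=k,interpolation=cv2.INTER_CUBIC)
    def draw(P,col):
        q=(proj(n,world(p,P))+.5-[x0,y0])*k-.5
        cv2.polylines(a,[np.round(q).astype(int)],False,col,1,cv2.LINE_AA)
    t=np.linspace(0,2*np.pi,60)
    circ=lambda r_,h: deck+h*globals()['n0']+r_*(np.cos(t)[:,None]*u+np.sin(t)[:,None]*np.array([0,1,0]))
    draw(circ(29,38),(0,255,255));draw(circ(21.5,47.5),(255,255,0));draw(circ(29,3),(0,255,255));draw(circ(41,3),(0,255,0))
    draw([FP[z] for z in("fl","fr","tr","tl","fl")],(255,0,255))
    d=np.array([-np.sin(p[3]),np.cos(p[3]),0]);draw([np.array([-70,165,78]),np.array([-70,165,78])+69*d],(0,0,255))
    cv2.imwrite(f"pics/ov_{n}.png",a)
'''
s=s.replace("from h import *","from h import *\nn0=n")
open('fit.py','w').write(s)
E
python3 fit.py
```

```text
[ 6.85242192e+02 -7.95827835e+01  1.63185323e-01  1.04342950e-01] 8.950176146060148
('top', 'cap', 350, 213.25) [-0.2  1.2]
('top', 'green', 347, 193.75) [-0.5 -0.6]
('top', 'white', 332.25, 208.25) [-0.6 -0.5]
('top', 'fl', 320.5, 243) [-2.8 -0.2]
('top', 'fr', 383, 233.75) [0.8 0.1]
('top', 'tl', 310, 180.75) [-0.8 -0.2]
('top', 'tr', 378.75, 171.75) [ 1.4 -0.5]
('scene', 'cap', 285, 221.7) [-0.1 -2.7]
('scene', 'green', 265.7, 237) [-1.8 -0.6]
('scene', 'white', 290.3, 247) [-0.8 -0.6]
('scene', 'fl', 333, 256) [ 0.8 -0.8]
('scene', 'tl', 278.5, 263.5) [0.5 0.3]
('top', 'lev', 278, 228) [-0.7 -0.1]
('scene', 'lev', 354, 290.7) [ 0.2 -0.1]
```

View pics/ov_scene.png

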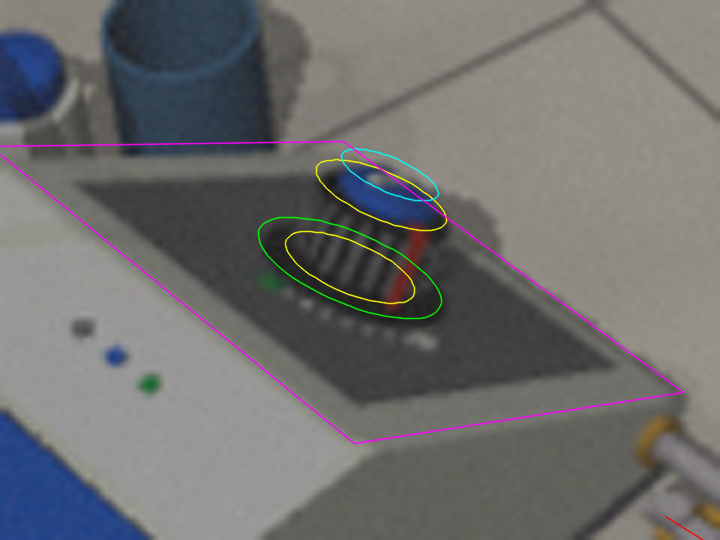

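View pics/ov_top.png

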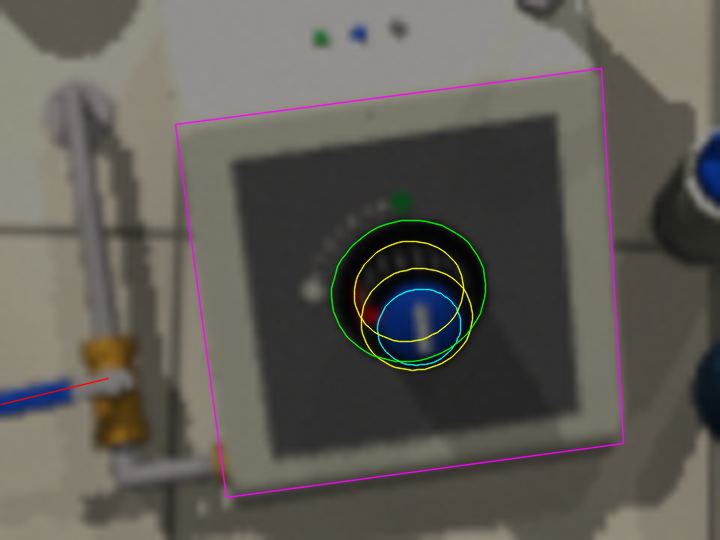

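```bash
cat > geo.py <<'E'
from h import *
u=u/np.linalg.norm(u); nn=np.cross(u,[0,1,0]); yv=np.array([0,1.,0])
t=np.linspace(0,2*np.pi,721)
hs=np.linspace(3,38,36)
P=np.array([deck+h*nn+29*(np.cos(t)[:,None]*u+np.sin(t)[:,None]*yv) for h in hs]).reshape(-1,3)
def deckz(x): return 50+(x+140)*.7
def fingerclear(c,d,w,zt,th):
    # min over finger footprint of zt - deck/disc
    e=np.array([-d[1],d[0]]);m=1e9
    for s in (1,-1):
        for a in np.linspace(w/2,w/2+th,8):
            for b in np.linspace(-11,11,9):
                q=c+s*a*d[:2]+b*e
                z=deckz(q[0])
                # disc
                pl=np.array([q[0],q[1],z])-deck; pu=pl@u
                if np.hypot(pu,q[1])<41: z+=3/.819
                m=min(m,zt-z)
    return m
for th in (14.5,8):
  for deg in range(0,50,5):
    f=np.radians(deg); d=np.array([np.sin(f),np.cos(f),0]); e=np.array([-d[1],d[0]])
    best=None
    for zt in range(110,150):
        for cx in np.arange(-80,-50,2.):
            c=np.array([cx,0.])
            rel=P[:,:2]-c; sel=(abs(rel@e)<=11)&(P[:,2]>=zt)
            # downhill finger (-d) & uphill finger (+d)
            g=rel@d[:2]
            if sel.sum()==0: continue
            i=np.where(sel)[0]; up=i[g[i].argmax()]; dn=i[g[i].argmin()]
            a,b=g[up],-g[dn]
            if abs(a-b)>2 or min(a,b)<15: continue   # centred
            w=a+b
            cl=fingerclear(c,d,w,zt,th)
            if cl<1.5: continue
            def ratio(p):
                r=p-deck; tn=np.cross(nn,r-(r@nn)*nn); R_=np.linalg.norm(tn); tn/=R_
                v=np.cross([0,0,1],p-np.array([cx,0,0])); return v@tn/R_
            ov=min(P[up][2]-zt, P[dn][2]-zt)
            rec=(zt,cx,round(w,1),round(cl,1),round(P[up][2]-zt,1),round(P[dn][2]-zt,1),round(ratio(P[up]),2),round(ratio(P[dn]),2))
            if best is None or zt<best[0] : best=rec
    print(th,deg,best)
E
python3 geo.py
```

```text
14.5 0 (110, np.float64(-80.0), np.float64(58.0), np.float64(6.6), np.float64(30.9), np.float64(30.9), np.float64(0.82), np.float64(0.82))
14.5 5 (110, np.float64(-80.0), np.float64(58.3), np.float64(4.5), np.float64(26.8), np.float64(33.0), np.float64(0.82), np.float64(0.8))
14.5 10 (119, np.float64(-68.0), np.float64(60.8), np.float64(2.2), np.float64(1.3), np.float64(22.9), np.float64(0.86), np.float64(0.84))
14.5 15 (123, np.float64(-66.0), np.float64(61.9), np.float64(2.2), np.float64(0.1), np.float64(17.6), np.float64(0.93), np.float64(0.86))
14.5 20 (126, np.float64(-66.0), np.float64(62.6), np.float64(2.8), np.float64(0.1), np.float64(13.5), np.float64(0.97), np.float64(0.88))
14.5 25 (129, np.float64(-66.0), np.float64(62.9), np.float64(3.0), np.float64(0.0), np.float64(9.2), np.float64(1.01), np.float64(0.89))
14.5 30 (131, np.float64(-66.0), np.float64(63.1), np.float64(2.7), np.float64(0.0), np.float64(6.0), np.float64(1.03), np.float64(0.9))
14.5 35 (133, np.float64(-66.0), np.float64(63.1), np.float64(2.7), np.float64(0.1), np.float64(2.9), np.float64(1.04), np.float64(
[... 935 characters left out ...]
(0.97), np.float64(0.88))
8 25 (128, np.float64(-64.0), np.float64(63.2), np.float64(2.5), np.float64(0.1), np.float64(10.2), np.float64(0.98), np.float64(0.91))
8 30 (129, np.float64(-64.0), np.float64(63.8), np.float64(1.5), np.float64(0.0), np.float64(8.0), np.float64(1.0), np.float64(0.93))
8 35 (131, np.float64(-64.0), np.float64(63.9), np.float64(1.8), np.float64(0.0), np.float64(4.9), np.float64(1.01), np.float64(0.95))
8 40 (133, np.float64(-64.0), np.float64(63.8), np.float64(2.3), np.float64(0.0), np.float64(1.8), np.float64(1.02), np.float64(0.97))
8 45 (134, np.float64(-64.0), np.float64(63.9), np.float64(1.9), np.float64(0.0), np.float64(0.1), np.float64(1.04), np.float64(0.98))
```

Run:
```python
from h import *
from rig import readout
p=np.load("pose.npy");print(p)
u=u/np.linalg.norm(u)
for th in np.arange(0,.26,.05):
    a=np.radians(80)-th
    for nm,x0,y0 in(("scene",220,190),("top",280,160)):
        q=[((proj(nm,world(p,deck+h*n+30*(np.cos(a)*u+np.sin(a)*np.array([0,1,0]))))[0]+.5-[x0,y0])*6-.5).round(0) for h in(3,38)]
        print(round(th,2),nm,q)
for k,P in dict(ring=[-66,0,136],stem=[-70,165,78],leverdirend=[-70,234,78],mug=[-100,-150,0]).items(): print(k,world(p,P).round(1))
s=readout.sense();M=R.from_quat(np.roll(s["ee_rot"],-1)).as_matrix();print(M.round(3))
f=lambda yaw:np.degrees(yaw)
print("tool y yaw deg",f(np.arctan2(M[1,1],M[0,1])),"filter y yaw",f(p[2])+90)
```

```text
[ 6.85242192e+02 -7.95827835e+01  1.63185323e-01  1.04342950e-01]
0.0 scene [array([390., 304.]), array([422., 231.])]
0.0 top [array([352., 290.]), array([359., 318.])]
0.05 scene [array([387., 304.]), array([419., 231.])]
0.05 top [array([352., 287.]), array([359., 315.])]
0.1 scene [array([384., 304.]), array([416., 230.])]
0.1 top [array([353., 285.]), array([360., 312.])]
0.15 scene [array([381., 303.]), array([413., 230.])]
0.15 top [array([353., 282.]), array([360., 310.])]
0.2 scene [array([378., 303.]), array([410., 229.])]
0.2 top [array([354., 280.]), array([361., 307.])]
0.25 scene [array([375., 302.]), array([407., 229.])]
0.25 top [array([355., 277.]), array([362., 305.])]
ring [[620.1 -90.3 136. ]]
stem [[589.4  71.9  78. ]]
leverdirend [[578.2 139.9  78. ]]
mug [[ 610.9 -243.8    0. ]]
[[-0.966  0.258 -0.   ]
 [ 0.258  0.966 -0.   ]
 [ 0.    -0.    -1.   ]]
tool y yaw deg 75.05869285388178 filter y yaw 99.34983031111712
```

```bash
cat > plan.py <<'E'
import sys
from h import *
from rig import readout
def plan(tx,ty,tz,yaw,maxmm=45,maxdeg=8,N=None):
    """target TCP, tool-y yaw deg (taken as given, shortest turn about z; positive turn = yaw decreases)"""
    s=readout.sense();M=R.from_quat(np.roll(s["ee_rot"],-1)).as_matrix();p=s["eef_pos"]
    y0=np.degrees(np.arctan2(M[1,1],M[0,1])); turn=-( (yaw-y0+180)%360-180)
    D=np.array([tx,ty,tz])-p; N=N or int(max(np.ceil(np.linalg.norm(D)/maxmm),np.ceil(abs(turn)/maxdeg),1))
    rows=[];
    for i in range(N):
        a=np.radians(y0-turn*i/N); Y=np.array([np.cos(a),np.sin(a),0]);Z=np.array([0,0,-1.]);X=np.cross(Y,Z)
        d=D/N/10; rows.append([round(float(d@X),2),round(float(d@Y),2),round(float(d@Z),2),round(turn/N,2)])
    print("at",p.round(1),"yaw",round(y0,2),"j6",s["joints"][5].round(2),"t",s["time_s"],"F",s["force"].round(1),"T",s["wrist_torque"].round(2),"g",round(s["grip_width"],3),"turn",round(turn,1));
    for i in range(0,N,8): print(rows[i:i+8])
plan(*[float(v) for v in sys.argv[1:5]],**{k:float(v) if k!="N" else int(v) for k,v in (a.split("=") for a in sys.argv[5:])})
E
python3 plan.py 620 -90 290 -41
```

```text
at [135.4 507.2 303.9] yaw 75.06 j6 -0.22 t 1.1 F [ 0.6 -0.5 -0.2] T [-0.02 -0.02 -0.01] g 0.996 turn 116.1
[[-3.46, -2.51, 0.08, np.float64(6.45)], [-3.72, -2.11, 0.08, np.float64(6.45)], [-3.93, -1.68, 0.08, np.float64(6.45)], [-4.09, -1.22, 0.08, np.float64(6.45)], [-4.21, -0.76, 0.08, np.float64(6.45)], [-4.26, -0.28, 0.08, np.float64(6.45)], [-4.27, 0.2, 0.08, np.float64(6.45)], [-4.22, 0.68, 0.08, np.float64(6.45)]]
[[-4.12, 1.15, 0.08, np.float64(6.45)], [-3.96, 1.6, 0.08, np.float64(6.45)], [-3.76, 2.04, 0.08, np.float64(6.45)], [-3.5, 2.45, 0.08, np.float64(6.45)], [-3.21, 2.82, 0.08, np.float64(6.45)], [-2.87, 3.17, 0.08, np.float64(6.45)], [-2.5, 3.47, 0.08, np.float64(6.45)], [-2.09, 3.73, 0.08, np.float64(6.45)]]
[[-1.66, 3.94, 0.08, np.float64(6.45)], [-1.21, 4.1, 0.08, np.float64(6.45)]]
```

>>> apply_moves --pt "-3.5 -2.5 0.1 6.4" --pt "-3.7 -2.1 0.1 6.4" --pt "-3.9 -1.7 0.1 6.4" --pt "-4.1 -1.2 0.1 6.4" --pt "-4.2 -0.8 0.1 6.4" --pt "-4.3 -0.3 0.1 6.4" --pt "-4.3 0.2 0.1 6.4" --pt "-4.2 0.7 0.1 6.4" --grip 8.54

```text
time_s: 1.9
eef_pos: [352.6, 240.5, 296.1]
ee_rot: [0.0, 0.548, 0.837, 0.0]
force: [-0.2, 0.2, 0.9]
grip_width: 0.997
```

```bash
python3 plan.py 620 -90 280 -41
```

```text
at [352.6 240.5 296.1] yaw 23.59 j6 -0.09 t 1.9 F [-0.2  0.2  0.9] T [ 0.05 -0.02 -0.05] g 0.997 turn 64.6
[[-4.1, 1.13, 0.16, np.float64(6.46)], [-3.95, 1.58, 0.16, np.float64(6.46)], [-3.74, 2.02, 0.16, np.float64(6.46)], [-3.49, 2.42, 0.16, np.float64(6.46)], [-3.2, 2.8, 0.16, np.float64(6.46)], [-2.86, 3.14, 0.16, np.float64(6.46)], [-2.49, 3.45, 0.16, np.float64(6.46)], [-2.09, 3.7, 0.16, np.float64(6.46)]]
[[-1.66, 3.91, 0.16, np.float64(6.46)], [-1.21, 4.08, 0.16, np.float64(6.46)]]
```

>>> apply_moves --pt "-4.1 1.1 0.2 6.5" --pt "-3.9 1.6 0.2 6.5" --pt "-3.7 2.0 0.2 6.5" --pt "-3.5 2.4 0.2 6.5" --pt "-3.2 2.8 0.2 6.5" --pt "-2.9 3.1 0.2 6.5" --pt "-2.5 3.5 0.2 6.5" --pt "-2.1 3.7 0.2 6.5"

```text
time_s: 2.7
eef_pos: [566.4, -23.6, 279.8]
ee_rot: [0.0, 0.859, 0.512, 0.0]
force: [0.4, 0.6, 0.3]
grip_width: 1.001
```

>>> apply_moves --pt "-1.7 3.9 0.2 6.5" --pt "-1.2 4.1 0.2 6.5" --pt "0 0 0 0" --pt "0 0 0 0"

```text
time_s: 3.1
eef_pos: [618.8, -88.9, 275.2]
ee_rot: [-0.0, 0.911, 0.413, -0.0]
force: [-1.2, -0.4, 0.7]
grip_width: 0.998
```

```bash
cat > shot.py <<'E'
import sys,cv2
from rig import capture
tag=sys.argv[1]
for n,(x0,y0,x1,y1) in (("scene",(200,150,360,270)),("top",(280,130,440,250))):
    c=capture(n)["img"][:,:,::-1]; cv2.imwrite(f"pics/{n}_{tag}_full.png",c)
    cv2.imwrite(f"pics/{n}_{tag}.png",cv2.resize(c[y0:y1,x0:x1],None,fx=5,fy=5,interpolation=cv2.INTER_CUBIC))
E
python3 shot.py a; python3 plan.py 620 -90 260 -41
```

```text
at [618.4 -87.7 276.1] yaw -41.06 j6 0.39 t 3.2 F [-1.   0.3 -0.4] T [ 0.03 -0.02  0.04] g 1.002 turn -0.1
[[-0.07, 0.27, 1.61, np.float64(-0.06)]]
```

View pics/scene_a.png

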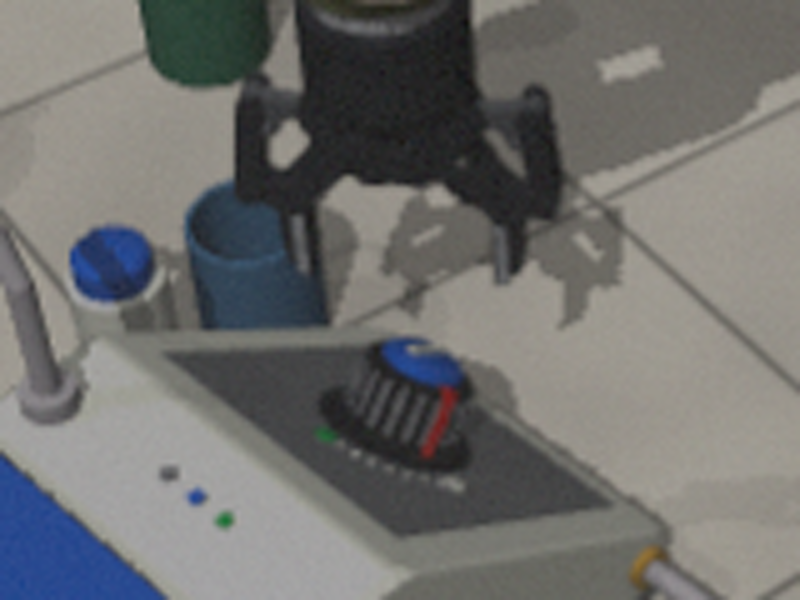

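View pics/top_a.png

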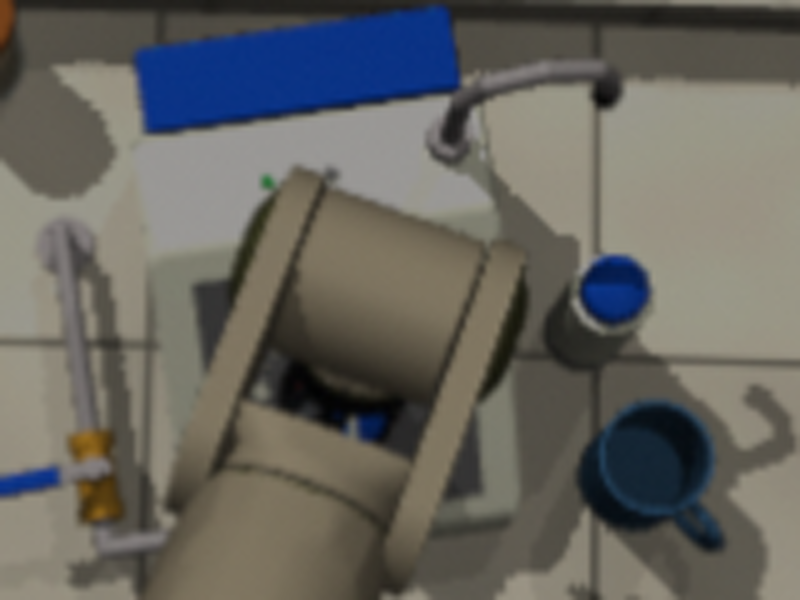

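Run:
```python
from h import *
p=np.load("pose.npy")
d=np.array([np.cos(np.radians(-41.06)),np.sin(np.radians(-41.06)),0]);c=np.array([618.4,-87.7,276.1])
for s in(1,-1):
  for z in(60,73):
    for o in (42.5,50): print(s,z,o,((proj("scene",c+s*o*d-[0,0,z])[0]+.5-[200,150])*5).round())
print(world(p,[[-64,0,0],[-66,0,0],[-68,0,0]]).round(1))
```

```text
1 60 42.5 [317. 259.]
1 60 50 [301. 258.]
1 73 42.5 [319. 279.]
1 73 50 [304. 278.]
-1 60 42.5 [495. 269.]
-1 60 50 [511. 270.]
-1 73 42.5 [496. 289.]
-1 73 50 [512. 290.]
[[622.1 -90.    0. ]
 [620.1 -90.3   0. ]
 [618.1 -90.6   0. ]]
```

```bash
python3 plan.py 621 -90 200 -42 maxmm=25
```

```text
at [618.4 -87.7 276.1] yaw -41.06 j6 0.39 t 3.2 F [-1.   0.3 -0.4] T [ 0.03 -0.02  0.04] g 1.002 turn 0.9
[[-0.0, 0.09, 1.9, np.float64(0.23)], [-0.0, 0.09, 1.9, np.float64(0.23)], [0.0, 0.09, 1.9, np.float64(0.23)], [0.0, 0.09, 1.9, np.float64(0.23)]]
```

>>> apply_moves --pt "0 0.1 1.9 -1.2" --pt "0 0.1 1.9 -1.2" --pt "0 0.1 1.9 0" --pt "0 0.1 1.9 0" --pt "0 0 0 0" --pt "0 0 0 0"

```text
time_s: 3.8
eef_pos: [621.8, -90.4, 200.9]
ee_rot: [0.0, 0.901, 0.433, 0.0]
force: [0.2, -0.5, 0.4]
grip_width: 0.998
```

```bash
python3 shot.py b; python3 plan.py 621 -90 200 -39
```

```text
at [622.1 -90.7 201.5] yaw -38.7 j6 0.34 t 3.9 F [-0.7  0.3  0.5] T [ 0.03  0.02 -0.01] g 1.001 turn 0.3
[[-0.01, -0.13, 0.15, np.float64(0.3)]]
```

View pics/scene_b.png

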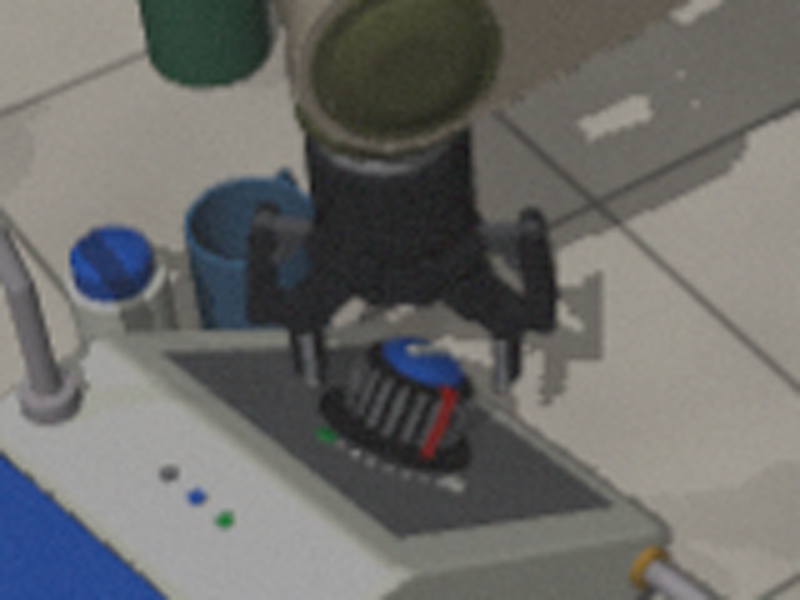

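>>> apply_moves --pt "0 0 0.1 0" --pt "0 0 0 0" --pt "0 0 0 0" --pt "0 0 0 0" --pt "0 0 0 0" --pt "0 0 0 0" --grip 4.0 --force 25

```text
time_s: 4.5
eef_pos: [621.6, -90.6, 200.1]
ee_rot: [-0.0, 0.902, 0.433, 0.0]
force: [-4.4, 2.3, 6.4]
grip_width: 0.709
```

```bash
python3 shot.py c; python3 plan.py 621 -90 200 -39
```

```text
at [621.6 -90.7 200.1] yaw -38.73 j6 0.34 t 4.6 F [-4.3  2.2  7. ] T [0.55 0.89 0.05] g 0.707 turn 0.3
[[0.01, -0.09, 0.01, np.float64(0.27)]]
```

View pics/scene_c.png

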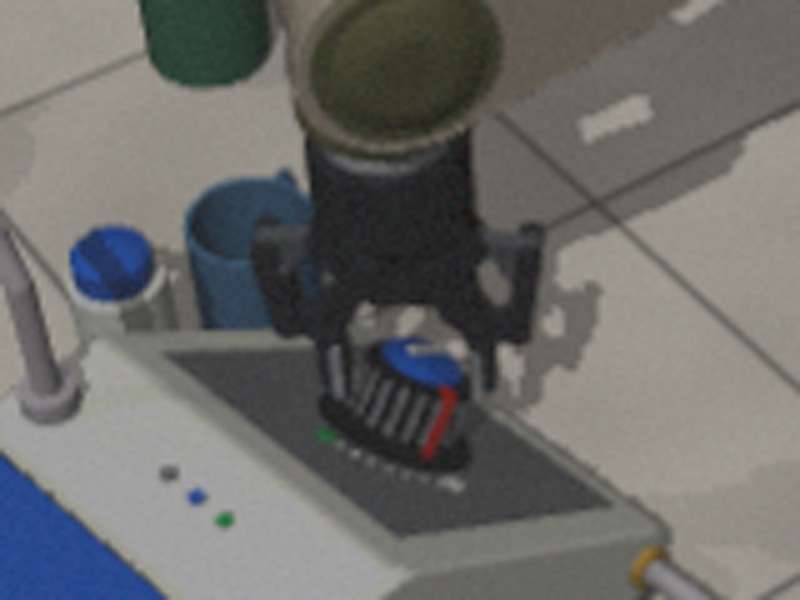

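>>> apply_moves --pt "0 0 0 0" --pt "0 0 0 0" --pt "0 0 0 4" --pt "0 0 0.1 4" --pt "0 0 0.1 4" --pt "0 0 0.1 4" --pt "0 0 0.1 4" --grip 4.0 --force 60

```text
time_s: 5.3
eef_pos: [623.0, -89.0, 199.7]
ee_rot: [-0.0, 0.963, 0.269, 0.004]
force: [-1.3, 14.9, 23.1]
grip_width: 0.662
```

```bash
python3 shot.py d; python3 plan.py 621 -90 196 -39
```

```text
at [623.2 -89.  199.6] yaw -58.82 j6 0.7 t 5.4 F [-4.9 14.  24.1] T [ 1.91  0.02 -0.37] g 0.667 turn -19.8
[[-0.08, -0.01, 0.12, np.float64(-6.61)], [-0.08, -0.02, 0.12, np.float64(-6.61)], [-0.07, -0.03, 0.12, np.float64(-6.61)]]
```

View pics/scene_d.png

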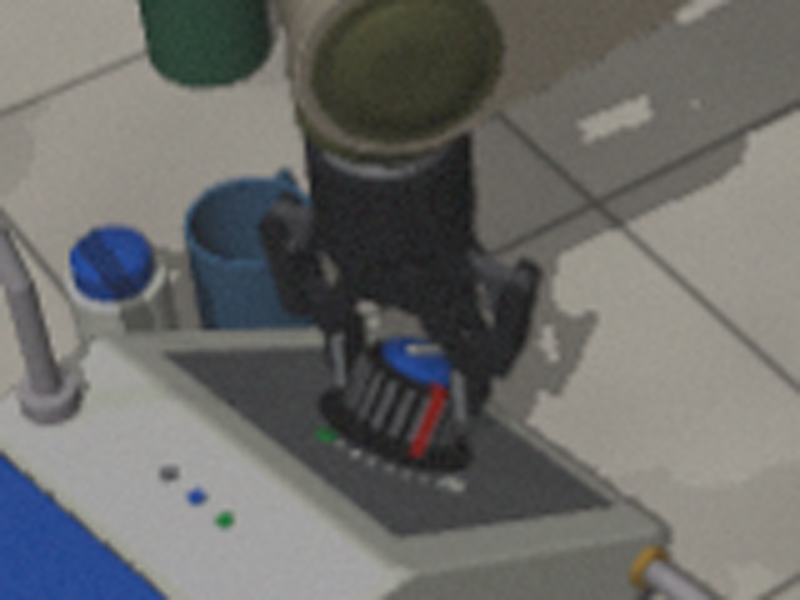

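```bash
cat > ang.py <<'E'
import sys
from h import *
u=u/np.linalg.norm(u);p=np.load("pose.npy")
def red(f):
    a=cv2.imread(f)[200:250,260:310].astype(int); m=(a[...,2]>90)&(a[...,2]>a[...,1]*2)&(a[...,2]>a[...,0]*1.6)
    ys,xs=np.where(m); return np.array([xs.mean()+260,ys.mean()+200]),len(xs)
def pr(th,h=20.5,r=30):
    a=np.radians(80)-th; return proj("scene",world(p,deck+h*n+r*(np.cos(a)*u+np.sin(a)*np.array([0,1,0]))))[0]
for t in sys.argv[1:]:
    q,N=red(f"pics/{t}.png"); ths=np.linspace(-.3,1.6,381); e=[np.linalg.norm(pr(x)-q) for x in ths]; i=np.argmin(e)
    print(t,q.round(1),N,"theta",ths[i].round(3),"err px",round(e[i],2))
E
python3 ang.py scene0 scene_a_full scene_b_full scene_c_full scene_d_full
```

```text
scene0 [287.6 233.9] 22 theta -0.04 err px 0.34
scene_a_full [287.7 233.8] 25 theta -0.05 err px 0.37
scene_b_full [287.5 234.2] 25 theta -0.03 err px 0.04
scene_c_full [287.8 233.6] 26 theta -0.06 err px 0.6
scene_d_full [285.4 233.5] 32 theta 0.195 err px 0.47
```

>>> apply_moves --pt "0 0 -0.2 0" --pt "0 0 0 0" --pt "0 0 0 0" --pt "0 0 0 -6" --pt "0 0 0 -6" --pt "0 0 0 -6" --pt "0 0 0 -5" --pt "0 0 0 0" --grip 8.5

```text
time_s: 6.2
eef_pos: [621.7, -91.3, 196.5]
ee_rot: [-0.0, 0.89, 0.456, -0.0]
force: [-0.0, 0.1, -0.0]
grip_width: 0.994
```

```bash
python3 shot.py e; python3 ang.py scene_e_full; python3 plan.py 621 -90 198 -35.6
```

```text
scene_e_full [286.6 233.7] 28 theta 0.07 err px 0.42
at [621.8 -91.2 196.6] yaw -35.89 j6 0.29 t 6.3 F [ 0.2 -0.7 -0.2] T [ 0.01 -0.02  0.02] g 0.993 turn -0.3
[[0.05, -0.14, -0.14, np.float64(-0.29)]]
```

View pics/scene_e.png

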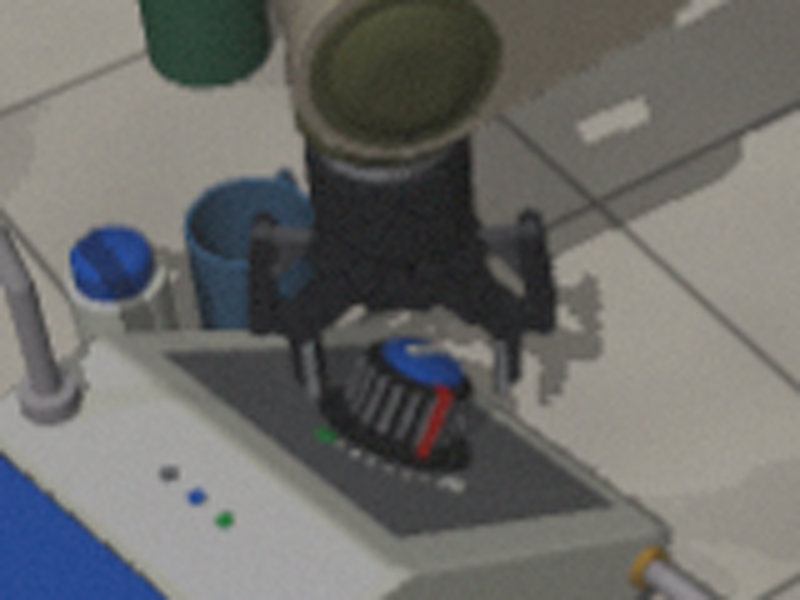

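>>> apply_moves --pt "0 0 0.1 0" --pt "0 0 0 0" --pt "0 0 0 0" --pt "0 0 0 0" --pt "0 0 0 0" --pt "0 0 0 0" --grip 3.5 --force 100

```text
time_s: 6.9
eef_pos: [621.9, -91.2, 197.4]
ee_rot: [0.001, 0.89, 0.456, 0.0]
force: [-3.5, 0.7, 10.3]
grip_width: 0.681
```

>>> apply_moves --pt "0 0 0 4" --pt "0 0 0 4" --pt "0 0 0 4" --pt "0 0 0.1 4" --pt "0 0 0 4"

```text
time_s: 7.4
eef_pos: [621.1, -90.8, 198.3]
ee_rot: [0.0, 0.956, 0.293, -0.0]
force: [-18.9, 7.8, 23.2]
grip_width: 0.651
```

```bash
python3 shot.py f; python3 ang.py scene_f_full; python3 plan.py 621 -90 198 -35.6
```

```text
scene_f_full [283.7 233.4] 35 theta 0.35 err px 0.19
at [621.2 -90.8 198.2] yaw -55.94 j6 0.65 t 7.5 F [-20.2   6.3  23.5] T [-0.36  1.9  -0.93] g 0.651 turn -20.3
[[0.01, -0.02, 0.01, np.float64(-6.78)], [0.01, -0.02, 0.01, np.float64(-6.78)], [0.01, -0.02, 0.01, np.float64(-6.78)]]
```

View pics/scene_f.png

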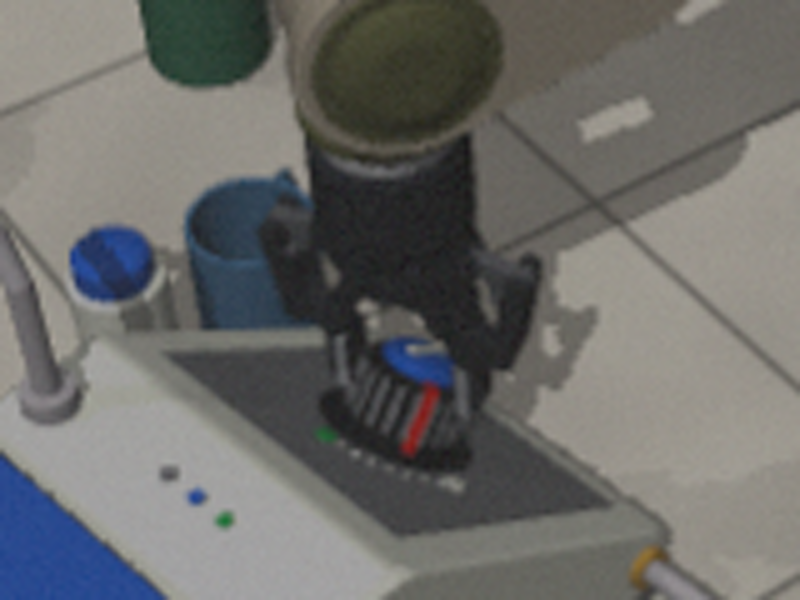

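>>> apply_moves --pt "0 0 0.1 5" --pt "0 0 0.1 5" --pt "0 0 0.1 5" --pt "0 0 0.1 5" --pt "0 0 0 5" --pt "0 0 0 5"

```text
time_s: 8.1
eef_pos: [622.3, -89.9, 195.1]
ee_rot: [-0.0, 0.999, 0.036, 0.002]
force: [-9.7, 9.2, 36.3]
grip_width: 0.643
```

```bash
python3 shot.py g; python3 ang.py scene_g_full; python3 plan.py 621 -90 198 -35.6
```

```text
scene_g_full [279.9 232.5] 35 theta 0.68 err px 0.04
at [622.3 -89.8 195.1] yaw -85.77 j6 1.17 t 8.2 F [-7.6  6.3 26.9] T [2.32 1.73 1.3 ] g 0.641 turn -50.2
[[-0.02, 0.0, -0.04, np.float64(-7.17)], [-0.02, -0.0, -0.04, np.float64(-7.17)], [-0.02, -0.0, -0.04, np.float64(-7.17)], [-0.02, -0.01, -0.04, np.float64(-7.17)], [-0.02, -0.01, -0.04, np.float64(-7.17)], [-0.02, -0.01, -0.04, np.float64(-7.17)], [-0.01, -0.01, -0.04, np.float64(-7.17)]]
```

View pics/scene_g.png

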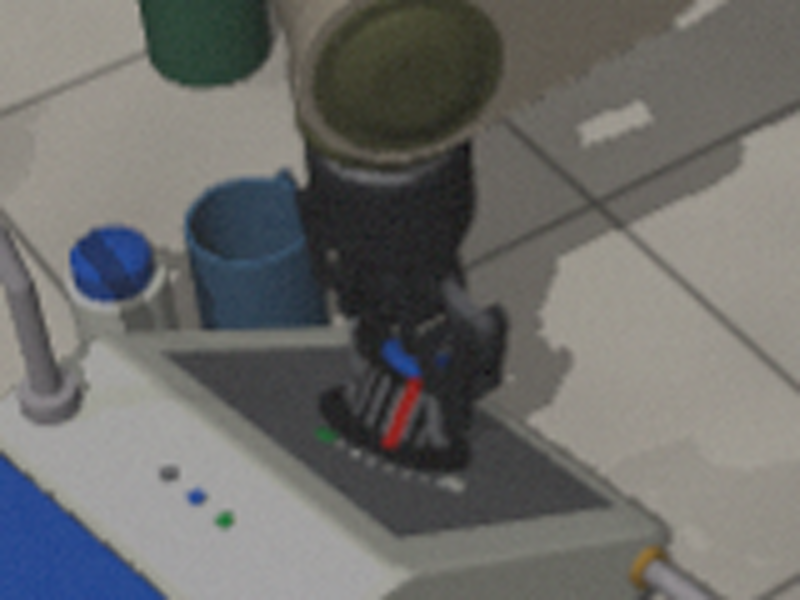

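>>> apply_moves --pt "0 0 0 5" --pt "0 0 0 5" --pt "0 0 -0.1 5" --pt "0 0 -0.1 5" --pt "0 0 0 5" --force 120

```text
time_s: 8.7
eef_pos: [621.8, -89.5, 196.8]
ee_rot: [-0.002, 0.984, -0.181, 0.0]
force: [-16.4, 7.6, 31.2]
grip_width: 0.643
```

```bash
python3 shot.py i; python3 ang.py scene_i_full; python3 plan.py 621 -90 198 -35.6|head -1
```

```text
scene_i_full [276.2 232.2] 28 theta 0.96 err px 1.34
at [621.6 -89.5 196.9] yaw -110.75 j6 1.6 t 8.8 F [-15.8   6.4  29.8] T [3.48 2.02 1.67] g 0.64 turn -75.2
```

View pics/scene_i.png

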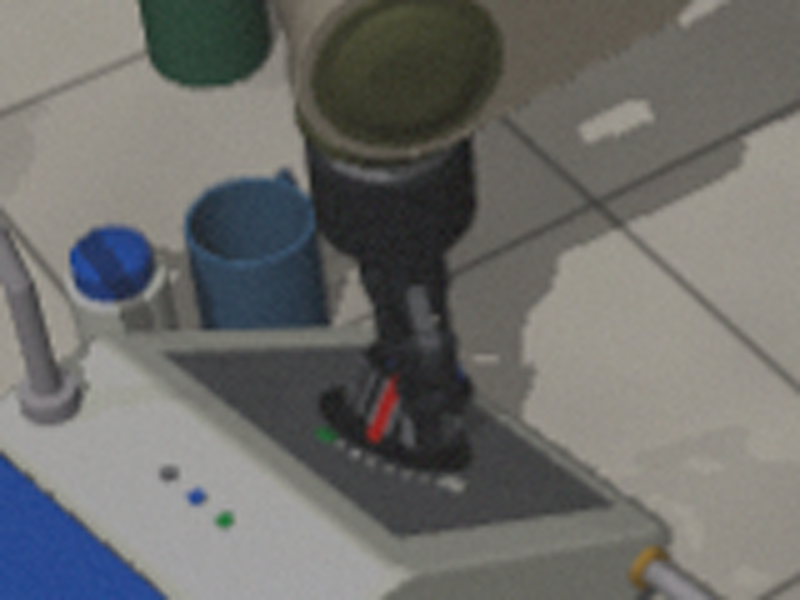

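>>> apply_moves --pt "0 0 0 5" --pt "0 0 -0.1 5" --pt "0 0 0 5" --pt "0 0 -0.1 5"

```text
time_s: 9.2
eef_pos: [620.8, -87.8, 201.0]
ee_rot: [-0.003, 0.937, -0.349, -0.001]
force: [-31.6, 23.1, 44.8]
grip_width: 0.639
```

```bash
python3 shot.py j; python3 ang.py scene_j_full; python3 plan.py 621 -90 198 -35.6|head -1
```

```text
scene_j_full [271.5 233.2] 11 theta 1.235 err px 4.49
at [621.1 -87.7 202.1] yaw -130.74 j6 1.95 t 9.3 F [-50.2  28.4  77.2] T [ 3.67  7.64 -1.21] g 0.61 turn -95.1
```

View pics/scene_j.png

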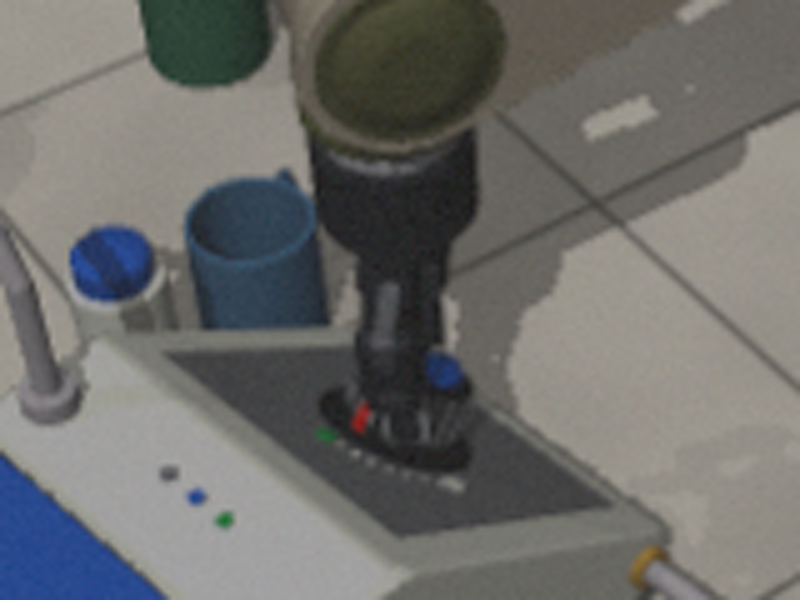

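Run:
```python
from h import *
u=u/np.linalg.norm(u);p=np.load("pose.npy")
for th in (0.6,.7,.9,1.,1.1,1.2,1.3,1.4):
    a=np.radians(80)-th
    print(th,[((proj("scene",world(p,deck+h*n+30*(np.cos(a)*u+np.sin(a)*np.array([0,1,0]))))[0]+.5-[200,150])*5).round() for h in (5,38)])
for k in "gij":
    a=cv2.imread(f"pics/scene_{k}_full.png")[200:250,260:310].astype(int); m=(a[...,2]>90)&(a[...,2]>a[...,1]*2)&(a[...,2]>a[...,0]*1.6)
    ys,xs=np.where(m); 
    for y in sorted(set(ys))[-3:]: print(k,(y+200.5-150)*5,((xs[ys==y]+260.5-200)*5).tolist())
```

```text
0.6 [array([395., 444.]), array([420., 385.])]
0.7 [array([389., 441.]), array([414., 383.])]
0.9 [array([378., 436.]), array([403., 378.])]
1.0 [array([373., 434.]), array([398., 376.])]
1.1 [array([368., 431.]), array([392., 373.])]
1.2 [array([363., 428.]), array([387., 370.])]
1.3 [array([358., 425.]), array([383., 367.])]
1.4 [array([354., 422.]), array([378., 363.])]
g 437.5 [387.5, 392.5, 397.5]
g 442.5 [382.5, 387.5, 392.5, 397.5]
g 447.5 [387.5]
i 427.5 [372.5, 377.5, 382.5]
i 432.5 [367.5, 372.5, 377.5, 382.5]
i 437.5 [372.5, 377.5]
j 417.5 [357.5, 362.5]
j 422.5 [352.5, 357.5, 362.5]
j 427.5 [357.5, 362.5]
```

>>> apply_moves --pt "0 0 0 1" --force 50

```text
time_s: 9.4
eef_pos: [622.7, -89.6, 205.5]
ee_rot: [-0.001, 0.934, -0.356, 0.004]
force: [-27.4, 13.3, 68.2]
grip_width: 0.608
```

```bash
python3 shot.py k; python3 plan.py 621 -90 198 -35.6|head -1
```

```text
at [622.8 -89.7 205.6] yaw -131.77 j6 1.97 t 9.5 F [-28.4  13.   66.4] T [ 2.54  3.81 -0.37] g 0.604 turn -96.2
```

View pics/scene_k.png

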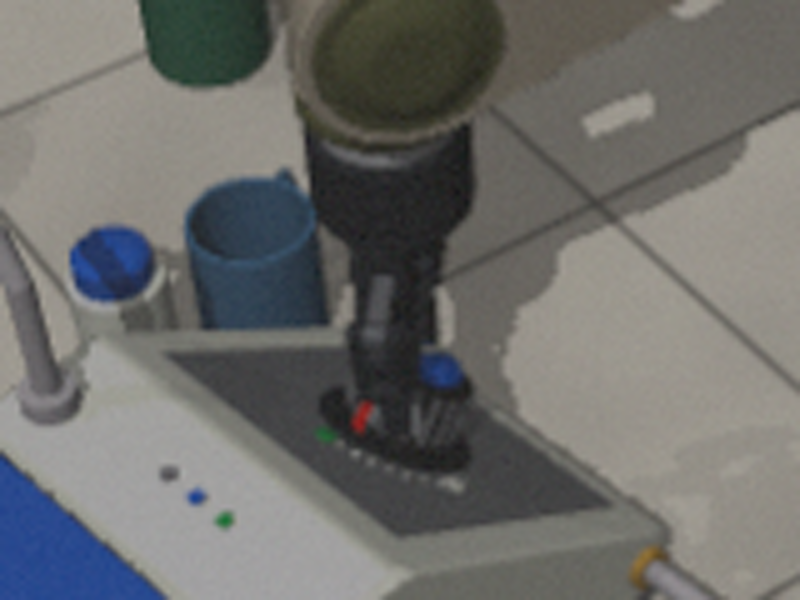

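>>> apply_moves --pt "0 0 -0.3 5" --pt "0 0 -0.2 5" --force 50

```text
time_s: 9.7
eef_pos: [623.4, -90.7, 206.6]
ee_rot: [-0.001, 0.899, -0.438, 0.005]
force: [-5.8, -1.4, 23.3]
grip_width: 0.604
```

```bash
python3 shot.py l; python3 plan.py 621 -90 198 -35.6|head -1
```

```text
at [623.6 -91.  206.6] yaw -141.93 j6 2.15 t 9.8 F [-10.2   2.5  36.2] T [ 1.72  0.01 -0.17] g 0.606 turn -106.3
```

View pics/scene_l.png

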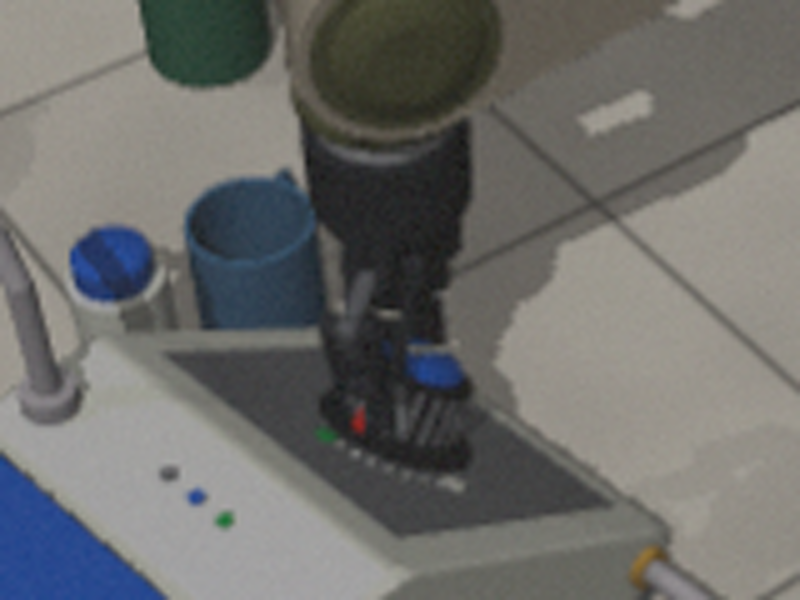

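>>> apply_moves --pt "0 0 -0.3 0" --pt "0 0 0 0" --pt "0 0 0 0" --pt "0 0 -2 0" --pt "0 0 -4 0" --pt "0 0 -4 0" --pt "0 0 0 0" --grip 8.5

```text
time_s: 10.5
eef_pos: [622.8, -91.3, 308.1]
ee_rot: [-0.0, 0.9, -0.436, 0.004]
force: [0.8, -0.4, 0.1]
grip_width: 0.998
```

```bash
python3 shot.py m; python3 ang.py scene_m_full; python3 plan.py 621 -90 198 -35.6|head -1
```

```text
scene_m_full [273.8 228.6] 29 theta 1.29 err px 0.55
at [621.8 -91.1 302.6] yaw -141.76 j6 2.14 t 10.6 F [ 0.1  0.2 -0.4] T [ 0.04 -0.01  0.02] g 0.993 turn -106.2
```

View pics/scene_m.png

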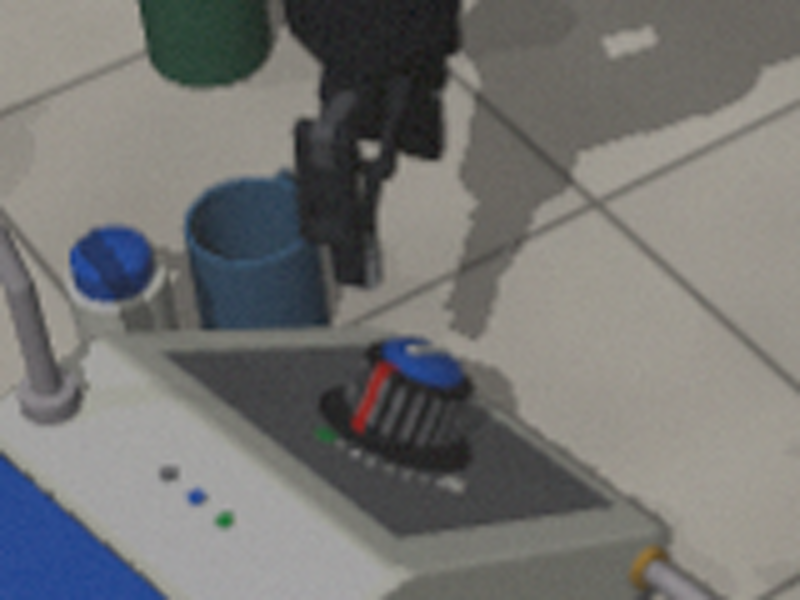

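```bash
python3 - <<'E'
from h import *
p=np.load("pose.npy")
print(world(p,[[-45,216,0]]).round(1), np.degrees(p[2]))
E
python3 plan.py 606.6 128.7 250 -80.65
```

```text
[[605.7 126.2   0. ]] 9.349830311117119
at [621.8 -91.1 302.6] yaw -141.76 j6 2.14 t 10.6 F [ 0.1  0.2 -0.4] T [ 0.04 -0.01  0.02] g 0.993 turn -61.1
[[-2.28, -1.55, 0.66, np.float64(-7.64)], [-2.05, -1.84, 0.66, np.float64(-7.64)], [-1.79, -2.1, 0.66, np.float64(-7.64)], [-1.49, -2.31, 0.66, np.float64(-7.64)], [-1.17, -2.49, 0.66, np.float64(-7.64)], [-0.83, -2.63, 0.66, np.float64(-7.64)], [-0.47, -2.71, 0.66, np.float64(-7.64)], [-0.11, -2.75, 0.66, np.float64(-7.64)]]
```

>>> apply_moves --pt "-2.3 -1.6 0.6 -7.6" --pt "-2.1 -1.8 0.6 -7.6" --pt "-1.8 -2.1 0.6 -7.6" --pt "-1.5 -2.3 0.6 -7.6" --pt "-1.2 -2.5 0.6 -7.6" --pt "-0.8 -2.6 0.6 -7.6" --pt "-0.5 -2.7 0.6 -7.6" --pt "-0.1 -2.8 0.6 -7.6" --grip 0 --force 40

```text
time_s: 11.4
eef_pos: [605.5, 130.6, 252.4]
ee_rot: [-0.0, 0.997, 0.082, -0.002]
force: [0.6, 0.7, -0.3]
grip_width: -0.004
```

>>> apply_moves --pt "0 0 0 0" --pt "0 0 0 0" --pt "0 0 0 0" --pt "0 0 0 0"

```text
time_s: 11.8
eef_pos: [606.3, 128.6, 254.7]
ee_rot: [0.0, 0.997, 0.078, -0.0]
force: [0.5, 0.1, 0.1]
grip_width: -0.0
```

```bash
python3 - <<'E'
import cv2
s=open('shot.py').read().replace("(200,150,360,270)","(250,200,410,320)").replace('("top",(280,130,440,250))','("top",(240,150,400,270))');open('shot2.py','w').write(s)
E
python3 shot2.py n; python3 plan.py 605.7 126.2 139 -80.65 maxmm=25
```

```text
at [606.3 128.8 254.9] yaw -81.03 j6 1.43 t 11.9 F [0.3 0.6 1.8] T [-0.03 -0.04 -0.04] g -0.0 turn -0.4
[[-0.02, 0.05, 2.32, np.float64(-0.08)], [-0.02, 0.05, 2.32, np.float64(-0.08)], [-0.02, 0.05, 2.32, np.float64(-0.08)], [-0.02, 0.05, 2.32, np.float64(-0.08)], [-0.02, 0.05, 2.32, np.float64(-0.08)]]
```

View pics/scene_n.png

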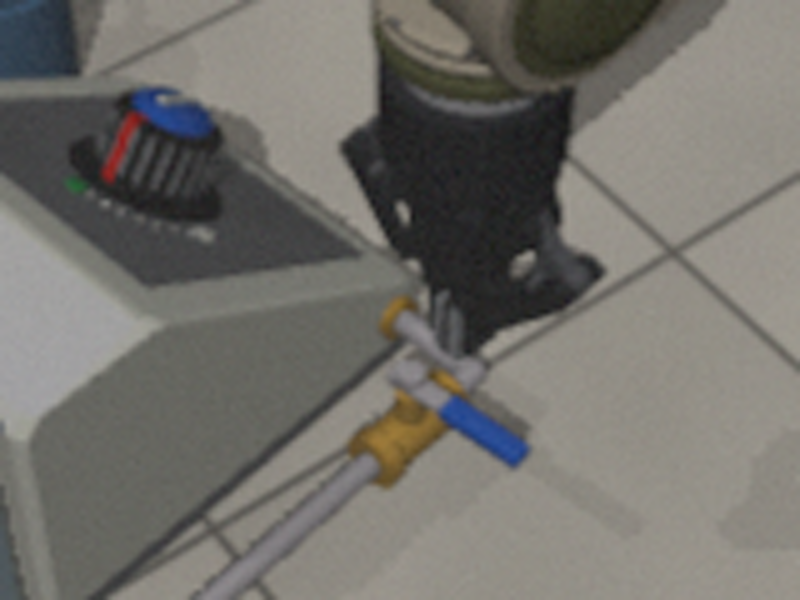

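Run:
```python
from h import *
p=np.load("pose.npy")
f=lambda P:((proj("scene",P)[0]+.5-[250,200])*5).round()
print(f([606,127.5,182]),f([606,127.5,66]),f([606,127.5,78]))
print("stem",f(world(p,[-70,165,78])[0]))
for a in(0,.05,.1,.15): print(a,f(world(p,[-70-69*np.sin(a),165+69*np.cos(a),78])[0]))
for r in (22,69):print(f(world(p,[-70-r*np.sin(.1),165+r*np.cos(.1),78])[0]))
```

```text
[457. 337.] [448. 489.] [449. 475.]
stem [405. 381.]
0 [512. 463.]
0.05 [517. 459.]
0.1 [521. 454.]
0.15 [525. 449.]
[441. 404.]
[521. 454.]
```

>>> apply_moves --pt "0 0 2.3 0" --pt "0 0 2.3 0" --pt "0 0 2.3 0" --pt "0 0 2.3 0" --pt "0 0 2.3 0" --pt "0 0 0 0"

```text
time_s: 12.5
eef_pos: [605.0, 129.1, 137.1]
ee_rot: [-0.0, 0.997, 0.079, -0.003]
force: [0.3, -0.2, 0.4]
grip_width: -0.003
```

```bash
python3 shot2.py o
python3 - <<'E'
from h import *
from rig import readout
p=np.load("pose.npy");s=readout.sense();print(s["eef_pos"],s["force"],s["time_s"])
M=R.from_quat(np.roll(s["ee_rot"],-1)).as_matrix()
prev=s["eef_pos"].copy()
for a in [.1,.3,.5,.7,.9,1.1,1.3,1.45,1.57,1.65]:
    L=np.array([-np.sin(a),np.cos(a),0]);C=np.array([np.cos(a),np.sin(a),0])
    h=11*abs(np.cos(a))+10*abs(np.sin(a))
    q=world(p,np.array([-70,165,0])+50*L+(6.75+min(h,13))*C)[0]; q[2]=139
    print(a,q.round(1),"tool cm",((q-prev)@M/10).round(2)); prev=q
E
```

```text
[606.4751039  129.33775034 140.57572879] [-0.44285231 -1.76989078  0.98755789] 12.6
0.1 [594.4 125.  139. ] tool cm [-1.26  0.24  0.16]
0.3 [584.7 125.4 139. ] tool cm [-0.95 -0.19 -0.  ]
0.5 [574.1 123.4 139. ] tool cm [-1.07  0.03 -0.  ]
0.7 [564.2 119.4 139. ] tool cm [-1.05  0.24 -0.  ]
0.9 [555.3 113.4 139. ] tool cm [-0.98  0.45 -0.  ]
1.1 [547.7 105.8 139. ] tool cm [-0.87  0.63 -0.  ]
1.3 [541.7  96.4 139. ] tool cm [-0.74  0.83 -0.  ]
1.45 [538.6  87.7 139. ] tool cm [-0.44  0.81 -0.  ]
1.57 [537.3  80.3 139. ] tool cm [-0.25  0.71 -0.  ]
1.65 [536.6  76.9 139. ] tool cm [-0.12  0.32 -0.  ]
```

View pics/scene_o.png

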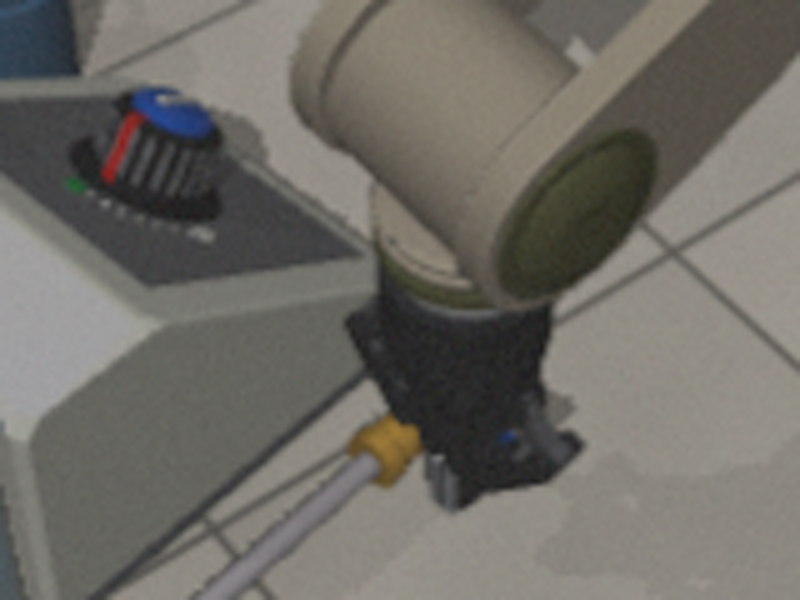

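>>> apply_moves --pt "-1.3 0.2 0.1 0" --pt "-1.0 -0.2 0 0" --pt "-1.1 0 0 0" --pt "-1.0 0.2 0 0" --pt "-1.0 0.5 0 0" --pt "-0.9 0.6 0 0" --pt "-0.7 0.8 0 0" --pt "-0.4 0.8 0 0"

```text
time_s: 13.4
eef_pos: [537.5, 88.8, 139.6]
ee_rot: [-0.0, 0.997, 0.079, 0.0]
force: [2.2, 4.0, 0.2]
grip_width: -0.002
```

>>> apply_moves --pt "-0.2 0.7 0 0" --pt "0 0 0 0"

```text
time_s: 13.6
eef_pos: [536.8, 82.0, 139.2]
ee_rot: [-0.001, 0.997, 0.078, 0.0]
force: [0.9, 6.4, 3.3]
grip_width: 0.001
```

```bash
python3 shot2.py p; python3 plan.py 537.3 80.3 139 -80.65 maxmm=25|head -1
```

```text
at [536.8  82.  139.1] yaw -80.97 j6 1.35 t 13.7 F [-0.5  5.8  2.8] T [ 0.83 -0.01  0.  ] g 0.001 turn -0.3
```

View pics/scene_p.png

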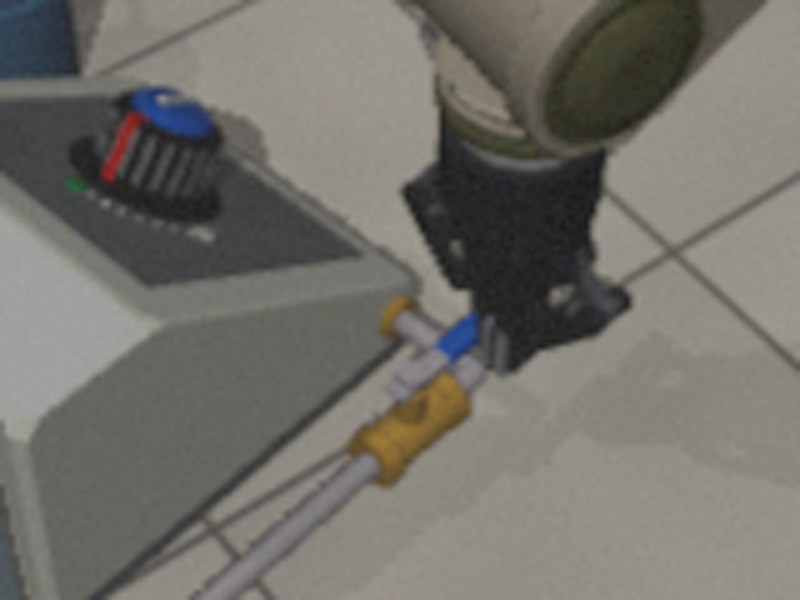

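View pics/top_p.png

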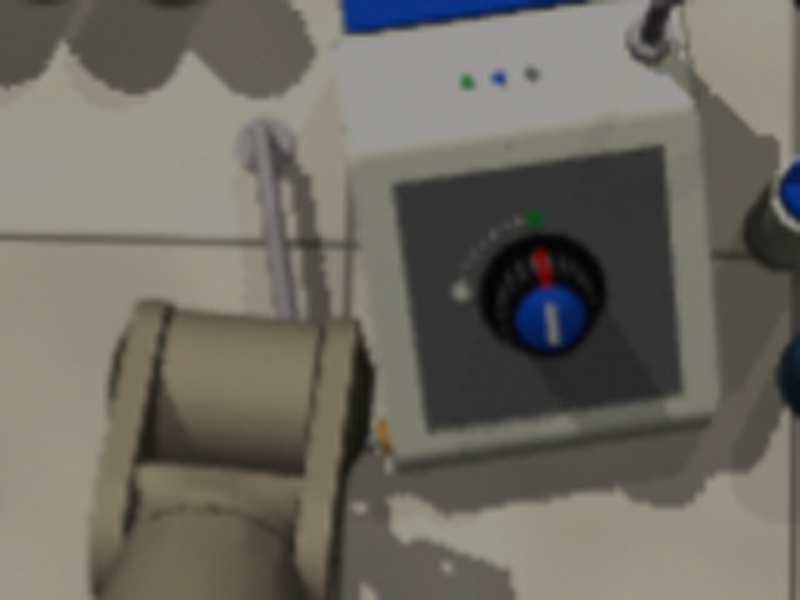

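>>> apply_moves --pt "0 0.3 0 0" --pt "0 0.2 0 0" --pt "0 0 0 0"

```text
time_s: 14.0
eef_pos: [536.9, 80.5, 139.0]
ee_rot: [-0.004, 0.997, 0.079, -0.0]
force: [-1.2, 28.2, 6.4]
grip_width: -0.004
```

```bash
python3 plan.py 537.3 80.3 139 -80.65 maxmm=25|head -1
```

```text
at [536.9  80.5 139. ] yaw -80.98 j6 1.34 t 14.0 F [-1.2 28.2  6.4] T [4.61 0.21 0.03] g -0.004 turn -0.3
```

At the stop (28 N). Back off sideways (+y), then lift.

>>> apply_moves --pt "0 -0.8 0 0" --pt "0 -2 0 0" --pt "0 -2 0 0" --pt "0 -2 -3 0" --pt "0 0 -4 0" --pt "-3 0 -4 0" --pt "-4 0 -3 0" --pt "0 0 0 0"

```text
time_s: 14.8
eef_pos: [455.8, 132.7, 282.8]
ee_rot: [0.001, 0.997, 0.079, 0.003]
force: [0.0, 0.2, -1.2]
grip_width: 0.002
```

>>> apply_moves --pt "-4 -3 0 0" --pt "-4 -3 0 0" --pt "-4 -3 0 0" --pt "0 0 0 0" --pt "0 0 0 0"

```text
time_s: 15.3
eef_pos: [325.2, 203.3, 278.6]
ee_rot: [0.0, 0.997, 0.08, -0.0]
force: [0.6, 0.4, 0.1]
grip_width: -0.006
```

```bash
python3 shot2.py q; python3 ang.py scene_q_full; python3 plan.py 537.3 80.3 139 -80.65 maxmm=25|head -1
```

```text
scene_q_full [273.8 228.6] 29 theta 1.29 err px 0.55
at [326.1 202.8 278.6] yaw -80.99 j6 1.66 t 15.4 F [ 0.4  0.3 -0.3] T [-0.04 -0.04 -0.03] g -0.0 turn -0.3
```

View pics/scene_q_full.png

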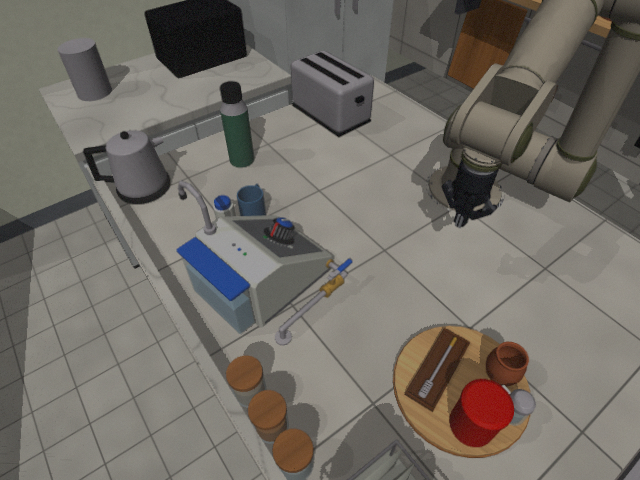

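View pics/top_q.png

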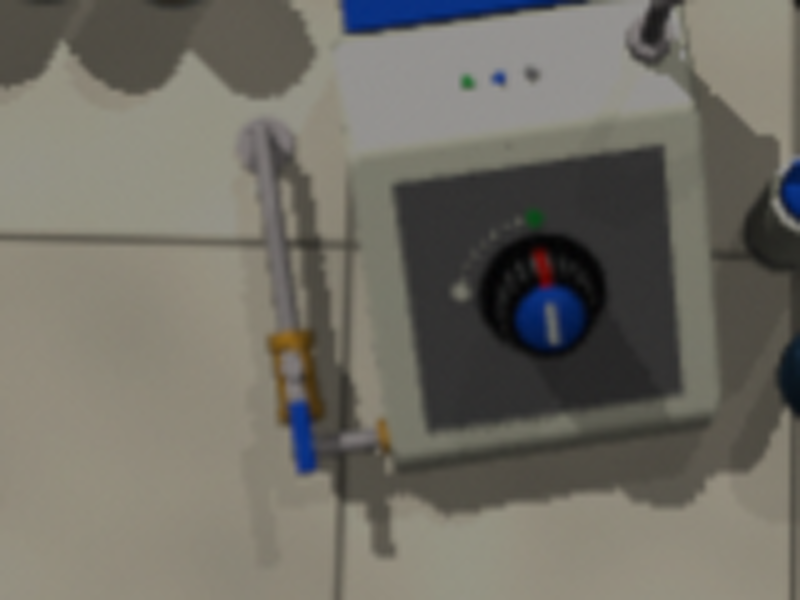

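The top view shows the lever along the pipe, from (293,360) to (305,468). The red pointer at (542,265) lines up with the green dot at (535,217). Nothing else has moved, and the arm is clear of everything.

```bash
python3 -c "
from rig import ctrl
print(ctrl.finish_job())"
```

```text
the job is handed in; nothing more can be done
None
```

I locked the ring, then opened the feed valve fully, and handed the job in after about 15 s of robot time. The hand-in gives no verdict, so what follows rests on my own checks.

- **Lock ring:** The tool can't tilt, so I gripped the ring from straight above and twisted it clockwise. The first grip slipped partway, so I let go, gripped again harder from further back, and turned it through to the stop.
    - **Position:** After I let go, the ring stayed put, with its red pointer lined up with the green dot. The picture measurement reads 1.29 rad. That method reads about 0.05 to 0.13 low, so the true angle is about 1.34 to 1.42; the locked stop is 1.396.
    - **Wrist force:** It peaked at about 96 N near the end of the twist; the limit is 120 N.
- **Feed valve:** With the ring locked, I swept the lever round with the closed fingers until it met its stop, at about 28 N. The last top view shows it lying along the pipe.
- **Everything else:** By eye, the other kitchen things stand where they were; I didn't measure them. The arm was clear of everything at the end, with no force on the wrist.

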